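Gather the candle cups in the tray's corner

ROBOT

A 6-joint arm with a two-finger parallel gripper is mounted at the origin on the work surface. World frame = base frame: x ahead of the robot, y to its left, z up, the work surface at z = 0. Lengths are in m, angles in rad, forces in N, time in s.
With the tool pointing down it reaches from about 0.375 to 0.925 m from the base axis. Payload 5.7 kg.
Tool frame: the origin (TCP) lies midway between the tips of the shut fingers; the grasp point (between the pads) lies 19 mm behind it; z points along the fingers, x is the direction in which the jaws open and shut, and the axes are right-handed (so a half turn about z gives the same grasp; the last joint's range is limited). The gripper opens to 88 mm and grips with 3 to 60 N. Pads are 20 mm wide; open, the fingers measure 115 mm over their backs; the gripper's body (75 mm by 178 mm) begins 61 mm behind the grasp point.
Start: joints at [1.06, 0.359, 1.51, -0, 1.272, -0.115], TCP at [0.231, 0.554, 0.223] pointing down, gripper open.
Joint ranges: [-2.97, 2.97], [-1.01, 2.36], [0.21, 2.38], [-0.96, 4.11], [0.2, 2.71], [-2.98, 2.98]. Speed limits (rad/s): [2.39, 2.39, 3.14, 3.14, 3.14, 3.14].

INTERFACE

Orientations are given as a unit quaternion [x, y, z, w].
In Python, from bench import move_ptp, servo_line, goto_joints, move_gripper, sleep, inverse_kinematics, capture, PlanningError, close_job, spot_in, silhouettes, current_clock, current_joint_pos, current_qvel, current_joint_torque, current_position, current_orientation, current_force, current_torque, current_finger_gap gives the robot as it stands. Calls block until the motion is done:
- move_ptp(position, orientation): joint-space move of the TCP to a pose.
- servo_line(position, orientation=None, rate=0.15, contact_N=None): straight line of the TCP; orientation=None keeps the orientation; rate is the mean speed in m/s. With contact_N (N) it stops when the force on the tool has changed by that much, and returns True; else False.
- goto_joints(angles): joint-space move.
- move_gripper(opening): finger opening in m; the grip force is fixed at half the most; returns when the fingers have stopped.
- sleep(seconds).
- inverse_kinematics(position, orientation): joint angles nearest the present ones, or None.
- capture(name): name is "scene" or "top" or "wrist"; returns a dict with "image" (480x640x3 uint8, blue, green, red), "range_z" (480x640 float32, m along the optical axis (not along the pixel's ray), 0 where there is no reading), "intrinsics" (3x3 intrinsics, pixels), "R" (3x3) and "t" (3): a world point X has camera coordinates R X + t. Camera axes: x right, y down, z forward; pixel columns grow to the right and rows downward; lengths in m; the calibration is good to about 2 mm. A picture is of the moment at which its call begins.
A pose or a line that the arm cannot do raises PlanningError and nothing moves.
- close_job(): hands the job in, once; it reports no verdict.
Trained networks look in the newest picture that a camera, given by its name, has taken for a name from the list of things; names that differ only in an ending like _2 or _b are one class to them, and where a whole thing is asked for, a point or a joint stands for the part that bears it (a point fixed in the world has none). Each returns a list of dicts, best first, with "conf" (0 to 1); they miss things now and then, are a little off and sometimes report something else, mostly with a low value. They report only what shows in the picture. A call takes as long as a camera call.
- spot_in(camera, query): "xy" ([column, row] in pixels, amid what is visible of it).
- silhouettes(camera, query): "region" (480x640 bool, what is visible of it) and "xy" ([column, row] in pixels, amid what is visible of it).
Readings, each from a call of its own:
- current_clock(): time.
- current_joint_pos(): joint angles.
- current_qvel(): joint speeds.
- current_joint_torque(): joint torques, N m.
- current_position(): TCP position.
- current_orientation(): TCP orientation.
- current_force(): force on the tool from outside, world axes, zero at the start.
- current_torque(): the same for the moment, N m.
- current_finger_gap(): finger opening in m.
Only numpy, scipy, OpenCV 4.12 (cv2) and the standard library are available. Lean on these libraries where they do the work, as an engineer would, in place of code of your own. Each camera call takes 0.05 s, during which the arm holds its last target. There are 200 camera calls.

TASK

At the wreath table, first put the stray wooden candle cup back into the grey tray, among the other three, and let go of it while the tray stands flat. Then take the tray by its upright grip ear and raise that corner until all four cups have slid together into the opposite, plain corner, and finish while still holding the tray tilted and still by the ear, for somebody to pick from; the low corner may stay on the table. Leave the jars and the pot where they are, and do not tip the tray steeper than about 45 degrees.

Things in the scene. Friction and masses are not known exactly. Their poses are not given: they have to be found in the camera images.
- tote: the tray: square, grey plastic, open on top, 160 mm side, 45 mm high, walls and floor 4 mm, about 0.35 kg, loose on the table. Origin: centre of its underside. Its x axis runs along a diagonal: +x to the corner with the grip ear, -x to the plain corner the cups must slide into (outer corners at x = +-113 mm); z up. At the start the middle of its floor is free of cups for 40 mm all round
- tote_ear (a point): middle of the part of the grip ear that stands above the rim: an upright plate of the same plastic at one corner, 10 mm thick across the tray's y axis, 44 mm long along its x axis (from x = 98 to 142 mm), its top 90 mm above the underside (the rim is at 45 mm). This point is 70 mm above the underside, 120 mm from the tray's centre. Pinch it across its thickness
- tote_corner (a point): the inside corner, at floor height, of the tray's plain corner opposite the ear; 107.5 mm from the centre. The cups must end here
- stray_mid (a point): the stray: a small turned wooden candle cup, 24 mm across and 20 mm tall, 15 g; this point is its centre, 10 mm above its foot. It starts standing upright on the table outside the tray
- cup0_mid (a point): a small turned wooden candle cup, 24 mm across and 20 mm tall, 15 g; this point is its centre, 10 mm above its foot. It starts standing upright inside the tray between its middle and the ear corner; all cups slide easily in the tray (friction about 0.2), the first move at about 12 degrees of tilt and all run into the corner at about 30 to 35 degrees
- cup1_mid (a point): a small turned wooden candle cup, 24 mm across and 20 mm tall, 15 g; this point is its centre, 10 mm above its foot. It starts standing upright inside the tray, towards the +y corner; all cups slide easily in the tray (friction about 0.2), the first move at about 12 degrees of tilt and all run into the corner at about 30 to 35 degrees
- cup2_mid (a point): a small turned wooden candle cup, 24 mm across and 20 mm tall, 15 g; this point is its centre, 10 mm above its foot. It starts standing upright inside the tray, towards the -y corner; all cups slide easily in the tray (friction about 0.2), the first move at about 12 degrees of tilt and all run into the corner at about 30 to 35 degrees
- stray: the body of the stray cup; origin at the centre of its foot
- jar_a: bystander: closed glass jar of red beads with a white lid, 61 mm across, 94 mm tall; origin at the centre of its underside. Leave it alone
- jar_b: bystander: the same jar with mixed beads. Leave it alone
- pot: bystander: open white plastic pot, 68 mm across, 75 mm tall; origin at the centre of its underside. Leave it alone

How it is judged:
On the way:
1. the stray cup stands or lies in the tray, let go of, with the tray flat (horizontal distance between stray_mid and tote below 0.091 m and z of stray_mid in the frame of tote between 0.0125 and 0.045 m and contact force between the fingers and stray below 0.05 N and linear speed of stray below 0.05 m/s and angle between tote's own z axis and vertical below 0.1 rad), for 0.2 s.
At the end, for the whole second after the job is handed in: the tray is held still in the fingers, tilted between 17 and 54 degrees with its ear more than 120 mm above the table, touching no jar or pot; the centres of all four cups are within 75 mm of the inside of the plain corner, above the tray's floor and off the table (angle between tote's own z axis and vertical between 0.3 and 0.95 rad and height (world z) of tote_ear above 0.12 m and contact force between the fingers and tote above 1 N and linear speed of tote below 0.03 m/s and angular speed of tote below 0.15 rad/s and contact force between tote and jar_a below 0.05 N and contact force between tote and jar_b below 0.05 N and contact force between tote and pot below 0.05 N and distance between each of cup0_mid, cup1_mid, cup2_mid, stray_mid and tote_corner below 0.075 m and z of each of cup0_mid, cup1_mid, cup2_mid, stray_mid in the frame of tote above 0.006 m and height (world z) of each of cup0_mid, cup1_mid, cup2_mid, stray_mid above 0.0145 m); the arm keeps its last pose, push and grip.
It fails at once if the jar of red beads is pushed more than 30 mm or tipped over (distance of jar_a from where it was at the start of the episode above 0.03 m or angle between jar_a's own z axis and vertical above 0.4 rad).
It fails at once if the jar of mixed beads is pushed more than 30 mm or tipped over (distance of jar_b from where it was at the start of the episode above 0.03 m or angle between jar_b's own z axis and vertical above 0.4 rad).
It fails at once if the pot is pushed more than 30 mm or tipped over (distance of pot from where it was at the start of the episode above 0.03 m or angle between pot's own z axis and vertical above 0.4 rad).
It fails at once if the tray is tipped past 54 degrees (angle between tote's own z axis and vertical above 0.95 rad).
It also fails if it takes over 51 s, if anything falls off the work surface, if the arm or the gripper's body presses on something with over 40 N, if the wrist force passes 120 N, or if a joint passes its speed limit or range.

## Working session

There is one attempt and no reset: what is moved stays moved. The work goes in short steps, each a Python script; the robot and the scene stay as the last script left them, time stands still between calls to the robot, and variables do not carry over. Pictures are saved under pics/ and viewed, about 8 in all and at most 12, crops included, and the job is handed in when it is done.

```bash
ls; mkdir -p pics; cat > h.py <<'E'
import numpy as np, cv2
from bench import *
from scipy.spatial.transform import Rotation as Ro
def cloud(c):
    K,R,t,z=np.array(c["intrinsics"]),np.array(c["R"]),np.array(c["t"]),c["range_z"]
    v,u=np.mgrid[:480,:640]
    P=np.stack([(u-K[0,2])/K[0,0]*z,(v-K[1,2])/K[1,1]*z,z],-1)
    W=(P-t)@R
    W[z<=0]=np.nan
    return W
def proj(c,X):
    p=np.array(c["intrinsics"])@(np.array(c["R"])@np.array(X)+np.array(c["t"])); return p[:2]/p[2]
E
python3 - <<'E'
from h import *
for n in ["scene","top"]:
    c=capture(n); cv2.imwrite(f"pics/{n}0.png",c["image"]); W=cloud(c)
    print(n,(-np.array(c["R"]).T@c["t"]).round(3))
    for q in ["tote","tote_ear","stray","cup0_mid","jar_a","jar_b","pot"]:
        for d in silhouettes(n,q)[:5]:
            P=W[d["region"]]; P=P[~np.isnan(P[:,0])]
            print(q,round(d["conf"],2),np.round(d["xy"]),len(P),np.median(P,0).round(3) if len(P) else None, np.percentile(P,[3,97],0).round(3).tolist() if len(P) else None)
print(current_clock())
E
```

```text
pics
scene [1.061 0.062 0.777]
tote 0.58 [284. 283.] 8202 [ 0.555 -0.008  0.005] [[0.466, -0.099, 0.0], [0.681, 0.085, 0.07]]
tote_ear 0.67 [283. 282.] 8012 [ 0.554 -0.008  0.005] [[0.466, -0.098, 0.001], [0.681, 0.084, 0.072]]
tote_ear 0.5 [131. 328.] 232 [ 0.65  -0.257  0.018] [[0.637, -0.27, 0.0], [0.658, -0.248, 0.021]]
stray 0.74 [134. 327.] 224 [ 0.65  -0.257  0.018] [[0.637, -0.27, 0.001], [0.658, -0.248, 0.021]]
cup0_mid 0.61 [276. 310.] 152 [ 0.626 -0.018  0.023] [[0.613, -0.027, 0.011], [0.633, -0.008, 0.026]]
jar_a 0.86 [179. 216.] 1620 [ 0.454 -0.2    0.075] [[0.413, -0.23, 0.006], [0.465, -0.178, 0.095]]
jar_a 0.72 [494. 234.] 1725 [0.492 0.364 0.076] [[0.454, 0.343, 0.008], [0.504, 0.395, 0.095]]
jar_b 0.86 [179. 216.] 1620 [ 0.454 -0.2    0.075] [[0.413, -0.23, 0.006], [0.465, -0.178, 0.095]]
jar_b 0.72 [494. 234.] 1725 [0.492 0.364 0.076] [[0.454, 0.343, 0.008], [0.504, 0.395, 0.095]]
pot 0.64 [488. 312.] 1886 [0.634 0.334 0.046] [[0.61, 0.3, 0.004], [0.672, 0.361, 0.075]]
pot 0.36 [285. 280.] 8149 [ 0.553 -0.008  0.005] [[0.465, -0.098, 0.0], [0.678, 0.084, 0.069]]
t
[... 194 characters left out ...]
 [0.654, -0.249, 0.026]]
cup0_mid 0.55 [342. 202.] 103 [ 0.618 -0.018  0.023] [[0.609, -0.028, 0.008], [0.63, -0.009, 0.028]]
jar_a 0.67 [437. 288.] 910 [ 0.431 -0.202  0.093] [[0.406, -0.232, 0.017], [0.459, -0.178, 0.098]]
jar_a 0.64 [157. 265.] 952 [0.47  0.363 0.092] [[0.445, 0.342, 0.013], [0.498, 0.394, 0.098]]
jar_b 0.67 [437. 288.] 910 [ 0.431 -0.202  0.093] [[0.406, -0.232, 0.017], [0.459, -0.178, 0.098]]
jar_b 0.64 [157. 265.] 952 [0.47  0.363 0.092] [[0.445, 0.342, 0.013], [0.498, 0.394, 0.098]]
pot 0.98 [180. 189.] 896 [0.646 0.337 0.035] [[0.608, 0.301, 0.001], [0.667, 0.36, 0.077]]
pot 0.41 [452. 192.] 123 [ 0.643 -0.259  0.019] [[0.634, -0.27, 0.0], [0.656, -0.249, 0.026]]
0.8
```

```bash
python3 - <<'E'
from h import *
for n in ["scene","top"]:
    c=capture(n); W=cloud(c)
    m=(np.abs(W[...,0]-.57)<.16)&(np.abs(W[...,1]+.01)<.15)
    e=W[m&(W[...,2]>.052)&(W[...,2]<.12)]
    print(n,"ear",len(e),e.mean(0).round(3),e.min(0).round(3),e.max(0).round(3))
    w=W[m&(W[...,2]>.036)&(W[...,2]<.05)]
    r=cv2.minAreaRect((w[:,:2]*1000).astype(np.float32)); print("rim",len(w),r)
    if len(e)>20:
        print(np.linalg.svd(e[:,:2]-e[:,:2].mean(0),full_matrices=False)[2])
    k=W[m&(W[...,2]>.018)&(W[...,2]<.032)]; 
    im=c["image"]
    ys,xs=np.where(m); a,b=(300,640) if n=="scene" else (0,0)
    y0,y1,x0,x1=ys.min(),ys.max(),xs.min(),xs.max()
    cr=im[y0:y1,x0:x1]; s=min(800/cr.shape[1],600/cr.shape[0]); print(y0,y1,x0,x1,s)
    cv2.imwrite(f"pics/{n}_crop.png",cv2.resize(cr,None,fx=s,fy=s))
E
```

```text
scene ear 346 [ 0.682 -0.035  0.078] [ 0.656 -0.045  0.052] [ 0.699 -0.027  0.092]
rim 1282 ((574.4578247070312, -11.8951416015625), (184.15138244628906, 184.12904357910156), 31.82933807373047)
[[ 0.96342585 -0.26797505]
 [ 0.26797505  0.96342585]]
222 376 187 371 3.896103896103896
top ear 120 [ 0.669 -0.035  0.085] [ 0.458 -0.045  0.052] [0.696 0.023 0.095]
rim 684 ((560.755126953125, -11.747215270996094), (161.28321838378906, 168.3595733642578), 31.541154861450195)
[[-0.96625389  0.25759159]
 [-0.25759159 -0.96625389]]
155 297 268 406 4.225352112676056
```

View pics/scene0.png

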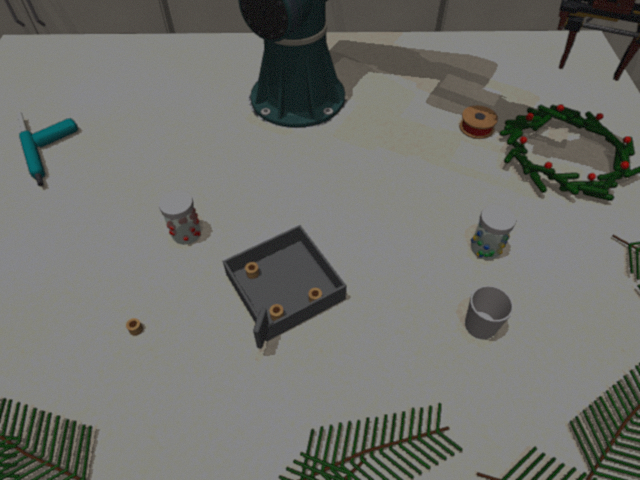

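View pics/top_crop.png

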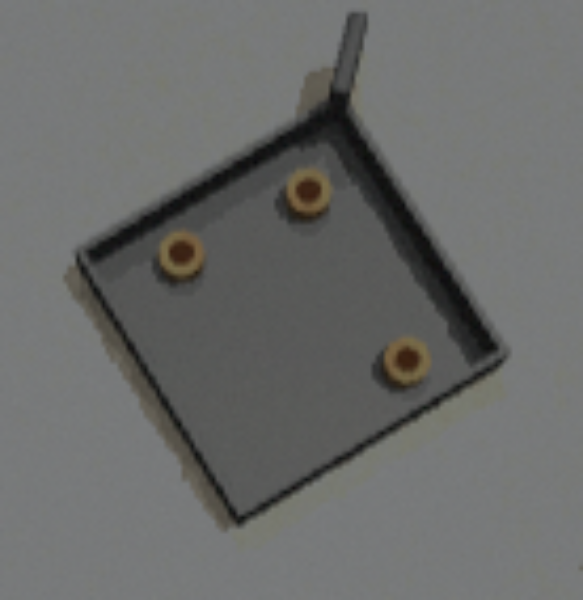

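The scene view shows the tray near (285,280), the ear at (262,328), the stray at (134,326), the jars at (180,215) and (495,232), and the pot at (489,312). In the top crop the ear points up at (350,50), the plain corner is at (237,520), and the cups are at (308,190), (181,253) and (406,359), so the tray's +x is at a yaw of about -15°. Next I'll look at the stray from above and check reach for the tilted poses.

```bash
cat >> h.py <<'E'
def down(yaw):  # tool z down, jaw axis x at yaw in the world
    c,s=np.cos(yaw),np.sin(yaw)
    return Ro.from_matrix(np.array([[c,s,0],[s,-c,0],[0,0,-1.]]).T)
def q(r): return r.as_quat().tolist()
E
python3 - <<'E'
from h import *
d=np.deg2rad
print("tool x now",Ro.from_quat(current_orientation()).as_matrix()[:,0].round(2))
C=np.array([.561,-.0117]);psi=d(-14.7);ex=np.array([np.cos(psi),np.sin(psi)])
for yaw in [30,-60,120,210]:
    print(yaw,[inverse_kinematics([*p],q(down(d(yaw)))) is not None for p in [(.645,-.259,.2),(.645,-.259,.004),(.561,-.012,.13),(.561,-.012,.01)]])
for s in (90,-90):
    r0=down(psi+d(s)); axis=np.array([-np.sin(psi),np.cos(psi),0])
    for th in (0,10,20,30,36,40):
        R=Ro.from_rotvec(-d(th)*axis)
        piv=np.array([*(C-.113*ex),0]); p0=np.array([*(C+.12*ex),.051])
        p=piv+R.apply(p0-piv); j=inverse_kinematics(p.tolist(),q(R*r0))
        print(s,th,p.round(3),None if j is None else np.round(j,2))
move_ptp([.645,-.259,.2],q(down(d(30) if inverse_kinematics([.645,-.259,.2],q(down(d(30)))) is not None else d(210))))
c=capture("wrist");W=cloud(c);cv2.imwrite("pics/w1.png",c["image"])
for s in silhouettes("wrist","stray"):
    P=W[s["region"]];P=P[P[:,2]>.015]; 
    print(s["conf"],s["xy"],len(P),((P.min(0)+P.max(0))/2).round(4),P.min(0).round(3),P.max(0).round(3))
print(np.round(current_joint_pos(),2),current_clock())
E
```

```text
tool x now [ 0.39  0.92 -0.  ]
30 [True, True, True, True]
-60 [True, True, True, True]
120 [True, True, True, True]
210 [True, True, True, True]
90 0 [ 0.677 -0.042  0.051] [-0.16  0.64  1.48 -0.    1.02 -1.48]
90 10 [ 0.665 -0.039  0.091] [-0.15  0.51  1.65 -0.03  0.81 -1.45]
90 20 [ 0.647 -0.034  0.128] [-0.13  0.39  1.81 -0.07  0.6  -1.39]
90 30 [ 0.622 -0.028  0.161] [-0.11  0.28  1.98 -0.2   0.37 -1.25]
90 36 [ 0.605 -0.023  0.178] [-0.09  0.23  2.08 -0.44  0.23 -1.01]
90 40 [ 0.593 -0.02   0.189] None
-90 0 [ 0.677 -0.042  0.051] [-0.16  0.64  1.48 -0.    1.02  1.66]
-90 10 [ 0.665 -0.039  0.091] [-0.15  0.51  1.65 -0.03  0.81  1.69]
-90 20 [ 0.647 -0.034  0.128] [-0.13  0.39  1.81 -0.07  0.6   1.75]
-90 30 [ 0.622 -0.028  0.161] [-0.11  0.28  1.98 -0.2   0.37  1.89]
-90 36 [ 0.605 -0.023  0.178] [-0.09  0.23  2.08 -0.44  0.23  2.13]
-90 40 [ 0.593 -0.02   0.189] None
0.55 [304.2, 212.4] 537 [ 0.6447 -0.2615  0.0198] [ 0.633 -0.273  0.017] [ 0.656 -0.25   0.022]
[-0.48  0.51  1.31  0.    1.32 -1.  ] 4.1917
```

The stray measures 24 mm across with its top at 20 mm, at (0.645,-0.2615), which matches the given size. Next I'll pick it up.

```bash
python3 - <<'E'
from h import *
r=q(down(np.deg2rad(30))); x,y=.6447,-.2615
move_gripper(.055)
servo_line([x,y,.06],r,rate=.2)
print(servo_line([x,y,.004],r,rate=.08,contact_N=8), current_position())
move_gripper(.0); print("gap",current_finger_gap())
servo_line([x,y,.15],r,rate=.15); print("gap",current_finger_gap())
# tray seen free of the arm: refine with the top camera
c=capture("wrist");cv2.imwrite("pics/w2.png",c["image"])
cx,cy=.561,-.0117
servo_line([cx,cy,.15],r,rate=.2)
print("gap",current_finger_gap(),current_force(),current_clock())
c=capture("wrist");cv2.imwrite("pics/w3.png",c["image"]);W=cloud(c)
w=W[(W[...,2]>.040)&(W[...,2]<.048)&(np.hypot(W[...,0]-cx,W[...,1]-cy)<.13)]
print("rim",len(w),cv2.minAreaRect((w[:,:2]*1000).astype(np.float32)) if len(w) else 0)
for s in silhouettes("wrist","cup0_mid"):
    P=W[s["region"]];P=P[~np.isnan(P[:,0])];print(s["conf"],s["xy"],np.median(P,0).round(3) if len(P) else 0)
E
```

```text
False [ 0.64498658 -0.26164532  0.00409734]
gap 0.02297673068653579
gap 0.023536177405243094
gap 0.023511434310702586 [-0.78850724 -0.0836708   0.84534095] 9.825
rim 5436 ((568.3552856445312, -9.589035034179688), (177.161865234375, 169.83132934570312), 31.424150466918945)
0.92 [369.9, 268.2] [ 0.618 -0.018  0.023]
```

View pics/w3.png

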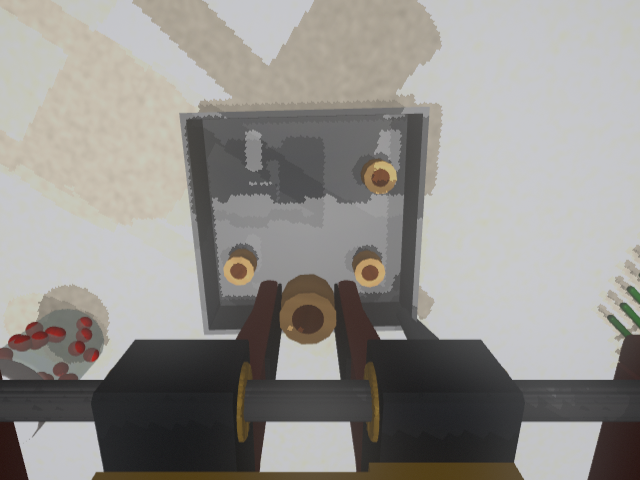

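The stray is held at (308,310), cups show at (238,270), (369,270) and (380,177), and the middle of the floor is free. Next I'll place it, then look at the ear.

```bash
python3 - <<'E'
from h import *
r=q(down(np.deg2rad(30))); x,y=.560,-.0117
servo_line([x,y,.05],r,rate=.15)
print(servo_line([x,y,.0093],r,rate=.05,contact_N=6),current_position())
move_gripper(.042); print("gap",current_finger_gap())
servo_line([x,y,.16],r,rate=.12); sleep(.2)
c=capture("wrist");W=cloud(c);cv2.imwrite("pics/w4.png",c["image"])
for s in silhouettes("wrist","cup0_mid"):
    P=W[s["region"]];P=P[~np.isnan(P[:,0])];print(s["conf"],s["xy"],np.median(P,0).round(3) if len(P) else 0)
# ear from above
psi=np.deg2rad(-14.7)
move_ptp([.59,-.03,.25],q(down(psi-np.pi/2)))
for name in ("wrist","top"):
    c=capture(name);W=cloud(c);cv2.imwrite(f"pics/e_{name}.png",c["image"])
    e=W[(W[...,2]>.08)&(W[...,2]<.096)&(np.hypot(W[...,0]-.677,W[...,1]+.04)<.05)]
    print(name,len(e),cv2.minAreaRect((e[:,:2]*1000).astype(np.float32)) if len(e)>5 else 0, np.median(e,0))
    w=W[(W[...,2]>.041)&(W[...,2]<.047)&(np.hypot(W[...,0]-.56,W[...,1]+.012)<.12)]
    print("rim",len(w),cv2.minAreaRect((w[:,:2]*1000).astype(np.float32)))
print(current_clock(),np.round(current_joint_pos(),2))
E
```

```text
False [ 0.56019716 -0.01172523  0.00942076]
gap 0.04211809130182465
0.75 [370.9, 267.3] [ 0.618 -0.018  0.023]
wrist 747 ((674.8890991210938, -37.81545639038086), (10.02913761138916, 42.95932388305664), 76.53360748291016) [ 0.67535721 -0.03813933  0.08906934]
rim 2692 ((557.9650268554688, -9.713943481445312), (160.54244995117188, 160.3268585205078), 31.445812225341797)
top 0 0 [nan nan nan]
rim 168 ((564.59033203125, -4.9344635009765625), (146.7621307373047, 160.59548950195312), 31.156387329101562)
16.0333 [-0.17  0.32  1.5   0.    1.32  1.66]
  return _methods._mean(a, axis=axis, dtype=dtype,
  ret = um.true_divide(
```

View pics/e_wrist.png

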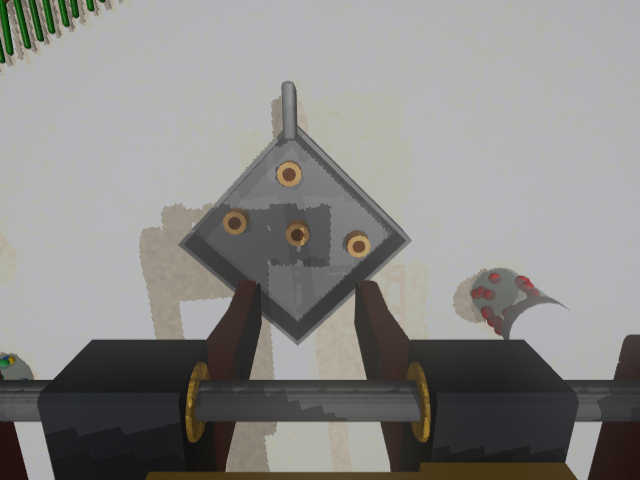

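All four cups stand in the tray: the stray at (297,235), the others at (289,173), (235,222) and (358,246). The ear runs from (289,85) to (290,135). The rim square measures 160.5 mm with its centre at (0.558,-0.0097) and yaw -13.5°, and the ear centre agrees with it to within 1 mm. I'll grip with a 15° counter-tilt so the wrist stays in range, then tilt about the plain corner.

```bash
cat > tilt.py <<'E'
from h import *
d=np.deg2rad
C=np.array([.558,-.0097,0]);psi=d(-13.5);ex=np.array([np.cos(psi),np.sin(psi),0]);ey=np.array([-np.sin(psi),np.cos(psi),0])
rot=lambda a:Ro.from_rotvec(-d(a)*ey)   # positive a raises the ear
r0=rot(-15)*down(psi-np.pi/2)
g0=C+.120*ex+[0,0,.070]; p0=g0+.019*r0.as_matrix()[:,2]; piv=C-.113*ex
def pose(th,lift=.001):
    R=rot(th); return (piv+R.apply(p0-piv)+[0,0,lift]).tolist(), q(R*r0)
E
python3 - <<'E'
from tilt import *
print([(a,np.round(inverse_kinematics(*pose(a)),2).tolist() if inverse_kinematics(*pose(a)) is not None else None) for a in (0,18,36)])
back=-r0.as_matrix()[:,2]
move_gripper(.05)
move_ptp((p0+.08*back).tolist(),q(r0))
print(servo_line(p0.tolist(),q(r0),rate=.1,contact_N=8),current_position(),p0)
move_gripper(0); print("gap",current_finger_gap(),current_force())
for a in range(6,37,6):
    servo_line(*pose(a),rate=.06)
    print(a,current_finger_gap(),np.round(current_force(),1),current_clock())
sleep(.3)
for n in ("scene","wrist"):
    c=capture(n);cv2.imwrite(f"pics/t_{n}.png",c["image"])
    if n=="scene": cv2.imwrite("pics/t_crop.png",cv2.resize(c["image"][180:380,170:400],None,fx=3,fy=3))
E
```

```text
[(0, [-0.17, 0.76, 1.25, 0.02, 1.39, 1.63]), (18, [-0.15, 0.5, 1.56, -0.01, 1.03, 1.66]), (36, [-0.12, 0.25, 1.88, -0.07, 0.65, 1.73])]
False [ 0.67062709 -0.03668743  0.05245339] [ 0.6699027  -0.03656546  0.05164741]
gap 0.009581343939655183 [-0.08255443 -0.04396802  0.26509953]
6 0.009981848277636943 [ 0.1 -0.6 -4.2] 19.3167
12 0.010017931251904779 [-0.1  0.  -3.4] 19.875
18 0.010091458419930607 [ 0.7 -0.6 -4.1] 20.4333
24 0.009637868243482128 [ 0.5 -0.5 -3.7] 20.9917
30 0.009955727926407266 [ 0.9  0.6 -5. ] 21.55
36 0.009982205965024768 [ 0.   0.7 -3.1] 22.1083
```

View pics/t_crop.png

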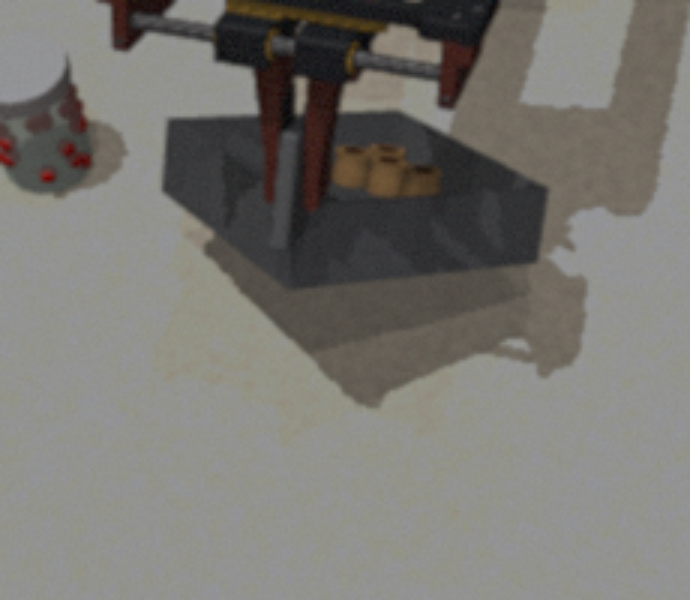

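View pics/t_wrist.png

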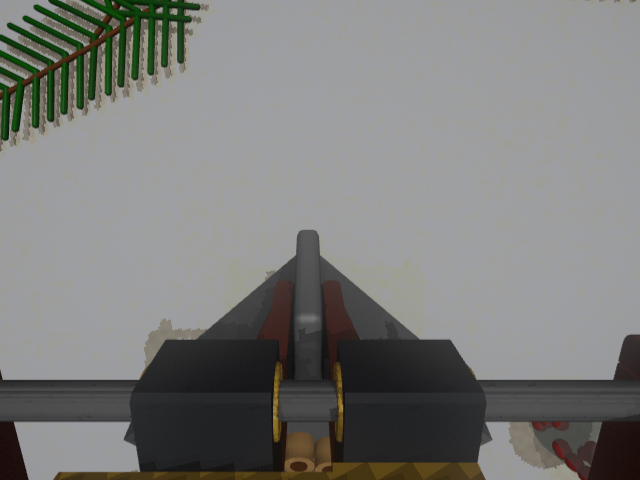

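The crop shows the four cups bunched at (345-440,150-190), away from the ear. The ear is pinched at (285,190) and no jar or pot is near. Next I'll check the positions with depth in the tray frame.

```bash
python3 - <<'E'
from tilt import *
R=rot(36).as_matrix(); O=piv+R@(.113*ex)+[0,0,.001]; T=R@np.array([ex,ey,[0,0,1]]).T  # tray axes
print("ear z",(O+T@[.12,0,.07])[2],"TCP err",np.subtract(current_position(),pose(36)[0]).round(4))
for n in ("scene","top"):
    c=capture(n);W=cloud(c);L=(W-O)@T
    box=(np.abs(L[...,0])<.14)&(np.abs(L[...,1])<.12)&(np.abs(L[...,2])<.1)
    hsv=cv2.cvtColor(c["image"],cv2.COLOR_BGR2HSV)
    m=box&(hsv[...,1]>90)&(hsv[...,0]>8)&(hsv[...,0]<28)&(L[...,2]<.035)
    P=L[m]; print(n,"cups in tray frame",len(P))
    if len(P): print(P.min(0).round(3),P.max(0).round(3),"max dist to corner of any point",np.linalg.norm(P-[-.1075,0,.004],axis=1).max().round(3))
    rim=L[(hsv[...,1]<70)&box&(L[...,2]>.035)&(L[...,2]<.055)&(L[...,0]<.06)]
    if len(rim)>20:
        A=np.c_[rim[:,:2],np.ones(len(rim))];k=np.linalg.lstsq(A,rim[:,2],rcond=None)[0];print("rim plane",k.round(3),"xmin",rim[:,0].min().round(3))
    fl=L[(hsv[...,1]<70)&box&(np.abs(L[...,2]-.004)<.012)&(np.abs(L[...,0])<.08)&(np.abs(L[...,1])<.06)]
    if len(fl)>20:
        A=np.c_[fl[:,:2],np.ones(len(fl))];k=np.linalg.lstsq(A,fl[:,2],rcond=None)[0];print("floor plane",len(fl),k.round(3))
    for s in spot_in(n,"cup0_mid"):
        u,v=np.round(s["xy"]).astype(int);print(round(s["conf"],2),(u,v),L[v,u].round(3))
c=capture("top")["image"];cv2.imwrite("pics/t_top.png",cv2.resize(c[150:310,260:420],None,fx=3.7,fy=3.7))
print("gap",current_finger_gap(),np.round(current_force(),1),np.abs(current_qvel()).max(),current_clock())
E
```

```text
ear z 0.19458515339039253 TCP err [ 0.0002 -0.0001 -0.0001]
scene cups in tray frame 452
[-0.101 -0.029  0.002] [-0.046  0.042  0.025] max dist to corner of any point 0.074
rim plane [-0.    -0.001  0.04 ] xmin -0.111
floor plane 383 [0.017 0.01  0.006]
0.68 (np.int64(299), np.int64(237)) [-0.057  0.01   0.018]
top cups in tray frame 475
[-0.104 -0.028  0.001] [-0.047  0.041  0.031] max dist to corner of any point 0.071
rim plane [ 0.003 -0.001  0.043] xmin -0.111
floor plane 392 [-0.034  0.01   0.003]
0.64 (np.int64(322), np.int64(264)) [-0.064  0.012  0.024]
gap 0.00964524277864761 [ 0.1 -0.2 -4.3] 0.0014488995915361773 22.7583
```

All cup surface points lie within 74 mm of the plain corner, so the centres are well inside the limit. Tilt is about 36°, and the arm is still and gripping. I'm handing in.

```bash
python3 -c "
from bench import *
close_job()"
```

```text
the job is handed in; nothing more can be done
```

The job is handed in: the stray cup is back in the tray, and the tray is held by its ear at about 36° with all four cups in the plain corner. I let go of the stray at the middle of the flat tray, then pinched the ear and tilted the tray about the plain corner.

**Last checks before handing in:**
- **Cups:** Both depth cameras put every visible cup surface point within 71–74 mm of the plain corner, inside the 75 mm limit. The cup centres are closer than that.
- **Tray:** The rim and floor planes fitted within about 2° of the 36° I commanded. I calculated the ear at about 195 mm above the table from that pose.
- **Grip:** The finger gap was 9.6 mm on the 10 mm ear plate. The arm was at rest, with about 4 N at the wrist.
- **Jars and pot:** I saw nothing touch them, and the tray ended well clear.
- **Time:** About 23 s of the 51 s were used.

**Disagreements:** The networks reported only one of the cups at the end, so I relied on colour and depth for all four. The top camera's early estimate of the tray pose was off by a few millimetres and about 1°. I used the wrist view instead, where the rim and ear measurements agreed to within 1 mm.

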